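# Snap the mains board onto its four standoffs in the readout's base shell

### The job

Put the bench readout back together: pick the circuit board up by its black transformer, set it down level in the open base shell so that its socket lies in the notch of the wall and the four standoff pins, found by feel if need be, stand up through its four holes, and let go. Then press it home with the closed fingertips on the bare strip, first at one short end midway between its two holes and then likewise at the other, until all four standoffs have clicked over it and it lies flat on their shoulders; press evenly, so that it never tips by more than 5 degrees, and gently (a pair gives way at about 12 N; the board must never bear on the standoffs with more than about 30 N). Leave the other half of the case, the tweezers and the loupe where they are.

Things in the scene. Friction and masses are not known exactly. Their poses are not given: they have to be found in the camera images.
- board: Green circuit board, 130 x 74 x 3 mm, about 0.24 kg, lying loose, component side up. Origin: centre of its underside; x along its 130 mm length, y across, z up. Four round 8 mm holes at x = +-55, y = +-28 mm. Its parts stand at most 19 mm above the underside, except the transformer in the middle. It fits the shell only one way: its x and y axes along the shell's.
- transformer (a point): Centre of the top of the black transformer block in the middle of the board, 27 mm above the board's underside. The block is 32 mm along the board's x, 26 mm along its y. Grasp it across x, fingers straight down, tips at least 1 mm above the board; the bare strip leaves room for the fingers.
- press_a (a point): Middle of the bare pressing place at the board's +x end, on its top face (3 mm above the underside), 50 mm from the board's centre. The strip |y| < 13 mm is bare board from the transformer (x = 16 mm) to the edge (x = 65 mm). Standoff pins stand up beside it, at y = +-28 mm.
- press_b (a point): The same at the board's -x end, 50 mm from the centre the other way.
- socket (a point): Centre of the outer face of the black socket, 30 x 20 x 16 mm, at x = +24 mm on the board's +y side; it overhangs the board's edge by 8 mm and belongs in the shell's notch.
- base_shell: Lower half of the readout's case: an open light tray, 172 x 94 mm, walls 24 mm high, 3 mm thick, that does not slide on the bench. Origin: centre of its underside; x along its length, z up. On its floor lies a steel mounting plate with four snap standoffs at the corners of a 110 x 56 mm rectangle (110 along x). The plate is screwed down through slots, anywhere up to 8 mm either way along x.
- standoff_centre (a point): Point of the shell at the height of the standoffs' shoulders, 15 mm above its underside: the middle of the four standoffs if the plate stood midway in its slots. Where they really stand (up to 8 mm off along the shell's x, exact along y) is not measured: see it or feel for it. The plate holds against sideways pushes below 15 N.
- notch (a point): Middle of the lower edge of the notch in the shell's +y wall, which runs from x = -3 to +51 mm and from 13 mm up to the open top; the board's socket comes to lie in it. The other walls have none.
- hole_1 (a point): Centre of the board's hole at its x, y = +55, +28 mm, on the underside. Each standoff, cream nylon, has a flat 12.4 mm shoulder; above it a blunt pin, 6.4 mm along x, 4.4 mm along y, 13.2 mm high, and two sprung barbs on its +y and -y sides, 11 mm across at 4 mm above the shoulder, sloping inward up to 9 mm. The pin has 0.8 mm of play along x in the hole.
- hole_2 (a point): Centre of the board's hole at its x, y = +55, -28 mm, on the underside. Set down beside the holes, the board stops on the pin tips, its underside 28 mm above the shell's; slid along x with a light push it comes over the pins and drops, and then rests loosely on the slopes of the barbs, 21.5 mm above the shell's underside, pins through its holes. Fully home it is at 15 mm.
- hole_3 (a point): Centre of the board's hole at its x, y = -55, +28 mm, on the underside. Pressed from the loose rest, the board pushes the barbs in with rising force for about 2.5 mm, then slides on at about 4 N; they spring out over it (the click) only 0.6 mm above the shoulders, where it lands on a stiff stop. Let go before that, it stays stuck part-way or springs back.
- hole_4 (a point): Centre of the board's hole at its x, y = -55, -28 mm, on the underside. Pressed midway between two standoffs, both give way at 8 to 14 N (the second end at less); all four at once take over 20 N.
- top_shell: Upper half of the case, light grey, 172 x 94 x 24 mm, with a display window and four keys, laid aside face up. Origin: centre of its underside. Leave it alone.
- tweezers: Steel tweezers, 14 x 122 x 9 mm, lying on the bench. Origin: centre of the underside. Leave them alone.
- loupe: Folding loupe, opened, 28 x 60 x 19 mm. Origin: centre of the underside. Leave it alone.

How it is judged (in metres and radians):
On the way, in this order (a step that is already met when the one before it is completed fails the run):
1. the board stands loosely and level on all four standoff tips, let go, not yet snapped in at any of them (y of socket in the frame of base_shell between 0.035 and 0.055 m and z of hole_1 in the frame of standoff_centre between 0.004 and 0.0085 m and z of hole_2 in the frame of standoff_centre between 0.004 and 0.0085 m and z of hole_3 in the frame of standoff_centre between 0.004 and 0.0085 m and z of hole_4 in the frame of standoff_centre between 0.004 and 0.0085 m and angle between board's own z axis and vertical below 0.05 rad and contact force between the fingers and board below 0.2 N), for 0.2 s.
2. both standoffs of one short end have clicked through, those of the other not yet (((z of hole_1 in the frame of standoff_centre between -0.0015 and 0.0007 m and z of hole_2 in the frame of standoff_centre between -0.0015 and 0.0007 m and z of each of hole_3, hole_4 in the frame of standoff_centre above 0.003 m) or (z of hole_3 in the frame of standoff_centre between -0.0015 and 0.0007 m and z of hole_4 in the frame of standoff_centre between -0.0015 and 0.0007 m and z of each of hole_1, hole_2 in the frame of standoff_centre above 0.003 m))), for 0.1 s.
At the end, for the whole second after the job is handed in: All four standoffs have clicked through their holes: the board's underside lies on all four shoulders, measured at all four holes (within 0.7 mm, which it reaches only once the barbs have sprung out over it) with its socket in the notch, level within 0.03 rad, and the board is at rest and let go (y of socket in the frame of base_shell between 0.035 and 0.055 m and z of hole_1 in the frame of standoff_centre between -0.0015 and 0.0007 m and z of hole_2 in the frame of standoff_centre between -0.0015 and 0.0007 m and z of hole_3 in the frame of standoff_centre between -0.0015 and 0.0007 m and z of hole_4 in the frame of standoff_centre between -0.0015 and 0.0007 m and angle between board's own z axis and vertical below 0.03 rad and linear speed of board below 0.01 m/s and contact force between each of the arm, the fingers and board below 0.1 N); the robot touches nothing.
It fails at once if the board bears on the base shell and its standoffs with more than 35 N (contact force between board and base_shell above 35 N).
It fails at once if the board, once in the shell, tips by more than 0.095 rad (a corner pressed in alone) (horizontal distance between board and base_shell below 0.016 m and z of board in the frame of base_shell below 0.024 m and angle between board's own z axis and vertical above 0.095 rad).
It fails at once if the case's other half is pushed more than 15 mm (distance of top_shell from where it was at the start of the episode above 0.015 m).
It fails at once if the pair of tweezers is pushed more than 15 mm (distance of tweezers from where it was at the start of the episode above 0.015 m).
It fails at once if the loupe is pushed more than 15 mm (distance of loupe from where it was at the start of the episode above 0.015 m).
It also fails if it takes over 58 s, if anything falls off the work surface, if the arm or the gripper's body presses on something with over 40 N, if the wrist force passes 120 N, or if a joint passes its speed limit or range.

### The arm

A 7-joint arm with a two-finger parallel gripper is mounted at the origin on a cart in front of the work surface, level with it; the furniture and walls round the work are solid. World frame = base frame: x ahead of the robot, y to its left, z up, the work surface at z = 0. Lengths are in m, angles in degrees, forces in N, time in s.
With the tool pointing down it reaches from about 0.375 to 0.925 m from the base axis. Payload 3.1 kg.
Tool frame: the origin (TCP) lies midway between the tips of the shut fingers; the grasp point (between the pads) lies 19 mm behind it; z points along the fingers, y is the line along which they close (so a half turn about z gives the same grasp; the last joint's range is limited). The gripper opens to 85 mm and grips with 20 to 120 N. Pads are 22 mm wide; open, the fingers measure 114 mm over their backs; the gripper's body (76 mm by 85 mm) begins 54 mm behind the grasp point. The pads swing forward as they close: fully open they stand 13 mm farther back than shut.
Start: joints at [-79.916, 21.939, 2.515, 91.553, -1.026, 66.532, -2.859], TCP at [0.176, 0.626, 0.231] pointing down, gripper open.
Joint ranges: [-149.38, 149.38], [-23.57, 123.04], [-84.95, 90], [0, 143.3], [-89.99, 269.99], [3.08, 112.72], [-163.45, 163.45]. Speed limits (degrees/s): [159.86, 159.86, 180, 180, 180, 180, 180].

### API

Orientations are given as [roll, pitch, yaw] about the fixed x, y, z axes, in that order (R = Rz(yaw) Ry(pitch) Rx(roll)).
In Python, from bench import r gives the robot as it stands. The module is installed in compiled form; this text tells all that it offers.
- The arm moves only by the tool drive_tool, never from a script. Its arguments are lists of equal length, an entry for each row: "translation": the shift along the world's x, y, z in m, a list of three; "turn": the turn, a rotation vector about the world's x, y, z in rad, a list of three. In form: {"translation": [[tx, ty, tz], ...], "turn": [[ax, ay, az], ...]}. A call has 1 to 5 rows; each row shifts and turns the commanded pose from where the row before left it; what a row does not reach is not made up. A row lasts 1/10 s, in which the tool goes at most 50 mm and 8.59 degrees, less where a joint would pass 70% of its speed; a pose out of reach is approached as far as the arm can. A call with a gripper value outside its range is refused whole. "fingers" is the opening, from 0 (shut) to 1 (fully open), set as the call begins (left out, the last holds). The fingers move at their own pace and stop on an object; the grip force is fixed at half the most. Time passes only in rows, so rows that do not move let the fingers close. It gives the time, the measured TCP pose, the force, the opening and the grip force at its end, in the units of the state.
- r.read_state(): the state, without advancing time (a new reading comes with each control period).
- r.snapshot(name): name is "scene" or "side" or "wrist"; returns a dict with "pixels" (400x640x3 uint8, blue, green, red), "z_map" (400x640 float32, m along the optical axis (not along the pixel's ray), 0 where there is no reading), "K" (3x3 intrinsics, pixels), "world_from_camera" (4x4, takes a point from camera to world coordinates); the wrist camera has in their place "hand_eye" (4x4, takes a point from camera to tool coordinates, whose origin is the TCP and whose axes are the flange's). Camera axes: x right, y up, looking along -z (the intrinsics and any distortion apply to the point x, -y, -z); pixel columns grow to the right and rows downward; lengths in m; the calibration is good to about 2 mm. A picture is of the moment at which its call begins: read the wrist's pose just before it.
- r.close_job(): hands the job in; it is judged then, once.
The state is a dict: "t": time; "q": joint angles; "joint_vel": joint speeds; "tau": joint torques, N m; "eef_pos": TCP position; "ee_rot": TCP orientation; "ft_force": force on the tool from outside, world axes, zero at the start; "torque": the same for the moment, N m; "grip_width": finger opening in m; "grip_force": force on a finger pad.
Only numpy, scipy, OpenCV 4.12 (cv2) and the standard library are available. Lean on these libraries where they do the work, as an engineer would, in place of code of your own. Each camera call takes 0.05 s, during which the arm holds its last target. There are 200 camera calls.

## Working session

There is one attempt and no reset: what is moved stays moved. The work goes in short steps, Python scripts to look and compute and a tool call to move; the robot and the scene stay as the last step left them, time stands still between calls to the robot, and variables do not carry over. Pictures are saved under pics/ and viewed, at most 10 in all, crops included, and the job is handed in when it is done.

Besides the shell and the picture viewer there is one more tool, called by a JSON object that holds its "method" and its "body", one argument or row to a line. drive_tool: Moves the arm, as the interface text tells. Its arguments: {"type":"object","properties":{"translation":{"type":"array"},"turn":{"type":"array"},"fingers":{"type":"number"}},"required":["translation","turn"]}

```bash
mkdir -p pics; cat > h.py <<'E'
import numpy as np, cv2
from scipy.spatial.transform import Rotation as R
from bench import r
def snap(cam):
    s=r.read_state(); d=r.snapshot(cam)
    if cam=="wrist":
        T=np.eye(4); T[:3,:3]=R.from_euler('xyz',s['ee_rot'],degrees=True).as_matrix(); T[:3,3]=s['eef_pos']
        d['world_from_camera']=T@d['hand_eye']
    return s,d
def cloud(d):
    K=d['K']; z=d['z_map']; v,u=np.mgrid[:400,:640]
    X=(u-K[0,2])/K[0,0]*z; Y=(v-K[1,2])/K[1,1]*z
    P=np.stack([X,-Y,-z,np.ones_like(z)],-1)@d['world_from_camera'].T
    P=P[...,:3]; P[z==0]=np.nan
    return P
E
python3 - <<'E'
from h import *
s=r.read_state(); print(s)
ims=[]
for c in ["scene","side"]:
    s,d=snap(c); cv2.imwrite(f'pics/{c}0.png',d['pixels']); np.save(f'{c}0.npy',cloud(d))
    print(c,d['K'].tolist(),d['world_from_camera'].round(3).tolist(),[k for k in d])
E
```

```text
{'t': 0.0, 'q': array([-79.91650963,  21.9946883 ,   2.51182509,  91.65168786,
        -1.02424754,  66.53470943,  -2.85998937]), 'joint_vel': array([ 0.02568851, -0.0713708 , -0.02519228,  0.1042575 , -0.04300297,
       -0.05687299,  0.01411109]), 'tau': array([-1.00249042e-04, -4.33457243e+01,  1.02434792e+00, -2.49513692e+01,
        1.04417288e-02,  1.13206464e-02, -5.68688051e-06]), 'eef_pos': array([0.17550027, 0.62483419, 0.22983537]), 'ee_rot': array([-1.79841711e+02,  9.97838725e-03,  1.64316826e+02]), 'ft_force': array([ 0.01840322, -0.10863339, -0.00178586]), 'torque': array([-0.02319796,  0.04486703, -0.01006   ]), 'grip_force': 0.0, 'grip_width': 0.08571622250946954}
scene [[362.5992587610563, 0.0, 322.2977069224367], [0.0, 362.5992587610563, 195.17395566922775], [0.0, 0.0, 1.0]] [[0.691, 0.405, -0.599, 0.012], [-0.723, 0.375, -0.58, -0.378], [-0.01, 0.834, 0.552, 0.518], [0.0, 0.0, 0.0, 1.0]] ['pixels', 'z_map', 'K', 'world_from_camera']
side [[417.5100356993632, 0.0, 318.9708565891792], [0.0, 417.5100356993632, 204.01201243333563], [0.0, 0.0, 1.0]] [[0.889, 0.301, -0.346, 0.21], [-0.459, 0.59, -0.665, -0.457], [0.004, 0.749, 0.662, 0.618], [0.0, 0.0, 0.0, 1.0]] ['pixels', 'z_map', 'K', 'world_from_camera']
```

View pics/scene0.png

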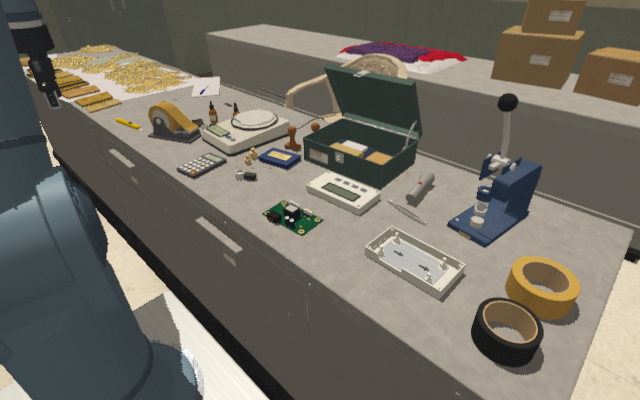

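The scene view shows the board near pixel (292,215), the base shell near (415,260), the top shell at (343,190), tweezers at (408,210) and loupe at (421,187).

```bash
python3 - <<'E'
from h import *
P=np.load('scene0.npy')
for n,(u,v) in dict(board=(292,213),shell=(415,262),top=(343,190),tw=(408,210),loupe=(421,187)).items(): print(n,P[v,u].round(3))
im=cv2.imread('pics/side0.png'); Q=np.load('side0.npy')
m=(np.abs(Q[...,2]-.04)<.06)&(Q[...,0]>.3)&(Q[...,0]<1)&(np.abs(Q[...,1])<.6)
print(im.shape)
E
```

```text
board [0.445 0.138 0.027]
shell [ 0.519 -0.143  0.007]
top [0.603 0.121 0.023]
tw [ 0.659 -0.037  0.008]
loupe [ 0.741 -0.02   0.028]
(400, 640, 3)
```

View pics/side0.png

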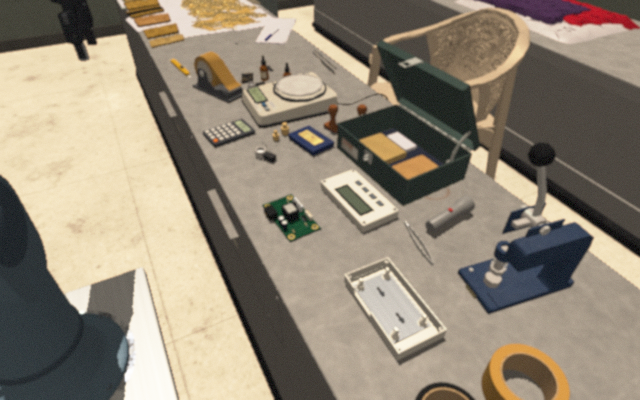

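The side view shows the board near (292,216), with its socket at the left corner (270,212). The shell is near (394,305), with the notch in its left wall facing the robot. I'll move above the board.

{"method": "drive_tool", "body": {
  "translation": [
    [0.02,-0.044,0.005],
    [0.02,-0.044,0.005],
    [0.02,-0.044,0.005],
    [0.02,-0.044,0.005],
    [0.02,-0.044,0.005]
  ],
  "turn": [
    [0,0,0],
    [0,0,0],
    [0,0,0],
    [0,0,0],
    [0,0,0]
  ],
  "fingers": 1
}}

```text
t: 0.6
eef_pos: [0.2762, 0.4035, 0.2559]
ee_rot: [-180.0, -0.0, 164.3]
ft_force: [0.5, -0.5, 1.1]
grip_width: 0.0855
grip_force: 0.0
```

{"method": "drive_tool", "body": {
  "translation": [
    [0.025,-0.042,0],
    [0.025,-0.042,0],
    [0.025,-0.042,0],
    [0.025,-0.042,0],
    [0.025,-0.042,0]
  ],
  "turn": [
    [0,0,0],
    [0,0,0],
    [0,0,0],
    [0,0,0],
    [0,0,0]
  ]
}}

```text
t: 1.1
eef_pos: [0.401, 0.1937, 0.256]
ee_rot: [180.0, -0.0, 164.3]
ft_force: [0.8, 0.0, 0.0]
grip_width: 0.0853
grip_force: 0.0
```

```bash
python3 - <<'E'
from h import *
s,d=snap('wrist'); print(s['t'],s['eef_pos'],s['ee_rot'],s['q'].round(1)); print(d['hand_eye'].round(3).tolist(),d['K'][0,0])
cv2.imwrite('pics/w1.png',d['pixels']); np.save('w1.npy',cloud(d))
E
```

```text
1.1 [0.40102774 0.19371235 0.25603089] [ 1.79988928e+02 -2.12077838e-02  1.64323687e+02] [-54.   -3.2  22.3 117.6   1.3  65.4  42.1]
[[0.0, 0.948, 0.319, 0.082], [1.0, -0.001, 0.001, 0.001], [0.001, 0.319, -0.948, -0.143], [0.0, 0.0, 0.0, 1.0]] 296.40314959060504
```

View pics/w1.png

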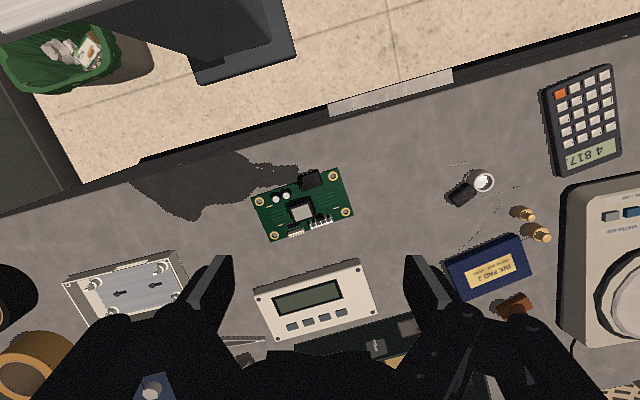

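The wrist view shows the board near (302,206), its socket at (312,180) and the shell near (128,290). I'll enlarge both.

```bash
python3 - <<'E'
from h import *
im=cv2.imread('pics/w1.png')
a=cv2.resize(im[155:250,240:365],(500,380),interpolation=cv2.INTER_CUBIC)
cv2.imwrite('pics/w1a.png',a)
b=cv2.resize(im[240:340,55:215],(800,500),interpolation=cv2.INTER_CUBIC)
cv2.imwrite('pics/w1b.png',b)
P=np.load('w1.npy')
for u,v in [(265,215),(300,211),(340,200),(312,180),(380,250),(245,240)]: print(u,v,P[v,u].round(4))
E
```

```text
265 215 [0.4551 0.099  0.004 ]
300 211 [0.4541 0.1534 0.0284]
340 200 [0.4625 0.2084 0.0026]
312 180 [0.4192 0.18   0.0202]
380 250 [0.5568 0.2467 0.0007]
245 240 [4.864e-01 5.600e-02 2.000e-04]
```

View pics/w1a.png

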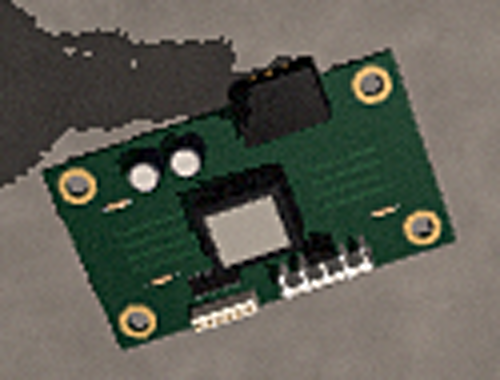

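View pics/w1b.png

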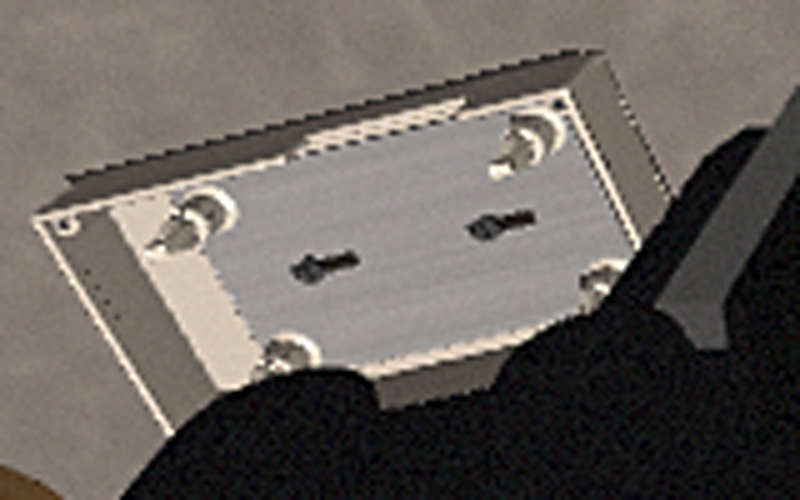

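Holes in the board crop are at (77,185), (372,84), (422,228) and (138,322). In the shell crop the notch runs from (300,150) to (465,100), so shell +x points right in the image, as the board's does. The plate sits toward +x.

```bash
cat >> h.py <<'E'
def onplane(d,uv,z):
    K=d['K']; W=d['world_from_camera']; uv=np.atleast_2d(np.asarray(uv,float))
    ray=np.c_[(uv[:,0]-K[0,2])/K[0,0],-(uv[:,1]-K[1,2])/K[1,1],-np.ones(len(uv))]@W[:3,:3].T
    return W[:3,3]+ray*((z-W[2,3])/ray[:,2])[:,None]
def fit(p,m):
    # 2D rigid fit m->p ; returns yaw deg, centre, residuals
    pc,mc=p.mean(0),m.mean(0); A=(m-mc).T@(p-pc); a=np.arctan2(A[0,1]-A[1,0],A[0,0]+A[1,1])
    Rm=np.array([[np.cos(a),-np.sin(a)],[np.sin(a),np.cos(a)]]); t=pc-Rm@mc
    return np.degrees(a),t,(p-(m@Rm.T+t))
E
python3 - <<'E'
from h import *
s,d=snap('wrist')
h=np.array([[372,84],[422,228],[77,185],[138,322]])/4-.375+[240,155]
p=onplane(d,h,.003)[:,:2]
print(fit(p,np.array([[.055,.028],[.055,-.028],[-.055,.028],[-.055,-.028]])))
# shell: top rim corners outer: left (35,215), right (568,92)?; notch ends at top rim
c=np.array([[35,217],[572,90],[300,152],[465,100]])/5-.4+[55,240]
print(onplane(d,c,.024).round(4)); 
c=np.array([[150,248],[498,172]])/5-.4+[55,240]
print(onplane(d,c,.0282).round(4))
print(d['world_from_camera'][:3,3])
E
```

```text
(np.float64(93.28838325152051), array([0.46226523, 0.14319895]), array([[-0.00028949,  0.00033866],
       [ 0.00017174,  0.00010325],
       [-0.00041598, -0.00019777],
       [ 0.00053373, -0.00024414]]))
[[ 0.4708 -0.2344  0.024 ]
 [ 0.4764 -0.0613  0.024 ]
 [ 0.4729 -0.1471  0.024 ]
 [ 0.4708 -0.0926  0.024 ]]
[[ 0.4883 -0.2024  0.0282]
 [ 0.4935 -0.0909  0.0282]]
[0.32688948 0.20897001 0.3994348 ]
```

{"method": "drive_tool", "body": {
  "translation": [
    [0.016,-0.034,-0.013],
    [0.016,-0.034,-0.013],
    [0.016,-0.034,-0.013],
    [0.016,-0.034,-0.013],
    [0.016,-0.034,-0.013]
  ],
  "turn": [
    [0,0,0.025],
    [0,0,0.025],
    [0,0,0.025],
    [0,0,0.025],
    [0,0,0.025]
  ]
}}

```text
t: 1.7
eef_pos: [0.4808, 0.0251, 0.1906]
ee_rot: [180.0, -0.0, 171.6]
ft_force: [1.3, 0.5, 0.4]
grip_width: 0.0855
grip_force: 0.0
```

{"method": "drive_tool", "body": {
  "translation": [
    [0.016,-0.034,-0.013],
    [0.016,-0.034,-0.013],
    [0.016,-0.034,-0.013],
    [0.016,-0.034,-0.013],
    [0.016,-0.034,-0.013]
  ],
  "turn": [
    [0,0,0.025],
    [0,0,0.025],
    [0,0,0.025],
    [0,0,0.025],
    [0,0,0.015]
  ]
}}

```text
t: 2.2
eef_pos: [0.5611, -0.1445, 0.125]
ee_rot: [180.0, -0.1, 178.2]
ft_force: [-0.5, 0.1, 0.3]
grip_width: 0.0851
grip_force: 0.0
```

{"method": "drive_tool", "body": {
  "translation": [
    [0,0,0]
  ],
  "turn": [
    [0,0,0]
  ]
}}

```text
t: 2.3
eef_pos: [0.5599, -0.1505, 0.1244]
ee_rot: [-179.7, -0.1, 177.6]
ft_force: [-0.3, -1.0, 0.3]
grip_width: 0.0856
grip_force: 0.0
```

```bash
python3 - <<'E'
from h import *
s,d=snap('wrist'); print(s['t'],s['eef_pos'],s['ee_rot'],s['q'].round(1))
cv2.imwrite('pics/w2.png',d['pixels']); np.savez('w2.npz',P=cloud(d),K=d['K'],W=d['world_from_camera'])
c=onplane(d,[[320,195]],.02); print(c)
im=d['pixels'][60:300,170:490]
cv2.imwrite('pics/w2a.png',cv2.resize(im,(800,600),interpolation=cv2.INTER_CUBIC))
E
```

```text
2.3 [ 0.55994413 -0.15046513  0.12438219] [-1.79706802e+02 -1.38274918e-01  1.77626241e+02] [-19.5  24.9  37.  107.9 -18.   53.2 113.6]
[[ 0.55889694 -0.14930182  0.02      ]]
```

View pics/w2a.png

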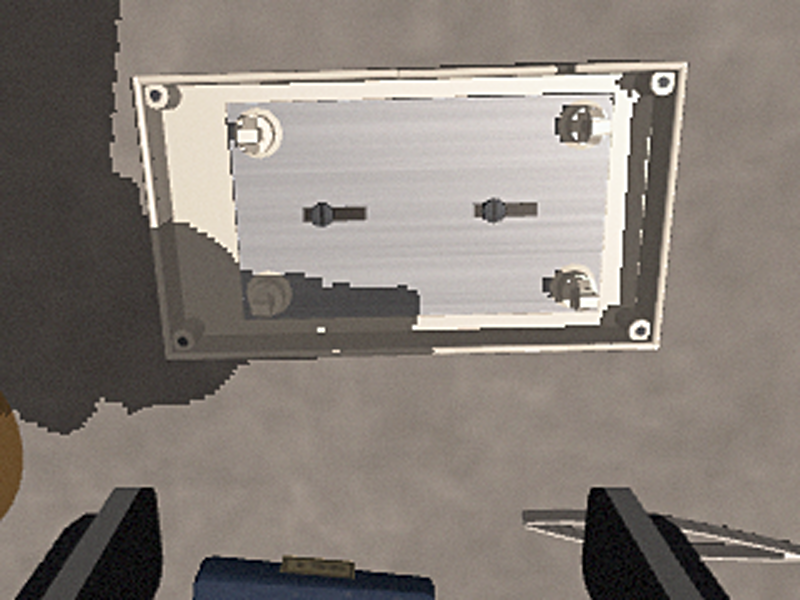

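```bash
cat > m.py <<'E'
from h import *
z=np.load('w2.npz'); d=dict(K=z['K'],world_from_camera=z['W'])
g=lambda L,h: onplane(d,np.array(L)/2.5-.3+[170,60],h)[:,:2]
rim=g([[134,76],[688,63],[657,349],[167,360]],.024)
a,t,res=fit(rim,np.array([[-.086,.047],[.086,.047],[.086,-.047],[-.086,-.047]]))
print(a,t,res.round(4).tolist())
Rm=np.array([[np.cos(np.radians(a)),-np.sin(np.radians(a))],[np.sin(np.radians(a)),np.cos(np.radians(a))]])
loc=lambda p:((p-t)@Rm*1000).round(1).tolist()
print('shoulder',loc(g([[260,134],[580,126],[570,287],[268,295]],.015)))
print('tips',loc(g([[246,131],[602,124],[586,296]],.0282)))
print('screws',loc(g([[321,214],[492,210]],.004)),'slots',loc(g([[335,213.5],[505.5,210]],.004)))
print('plate',loc(g([[236,213],[607,205]],.003)))
P=z['P'].reshape(-1,3); q=(P[:,:2]-t)@Rm
m=(np.abs(q[:,0])<.08)&(np.abs(q[:,1])<.04)
for lo,hi in [(.026,.035),(.0135,.0165)]:
    k=m&(P[:,2]>lo)&(P[:,2]<hi)
    for sx in (-1,1):
        for sy in (-1,1):
            kk=k&(q[:,0]*sx>0)&(q[:,1]*sy>0); print(lo,sx,sy,kk.sum(),(np.median(q[kk],0)*1000).round(1) if kk.any() else '')
E
python3 m.py
```

```text
88.9721821568981 [ 0.51743413 -0.13630033] [[0.0003, 0.0006], [0.0005, -0.0004], [-0.0006, -0.0007], [-0.0001, 0.0005]]
shoulder [[-48.9, 28.1], [56.1, 28.3], [56.1, -25.9], [-49.9, -26.5]]
tips [[-51.2, 29.7], [59.4, 29.3], [58.2, -25.7]]
screws [[-30.8, -0.1], [29.8, -0.1]] slots [[-25.8, -0.0], [34.5, -0.2]]
plate [[-61.2, 0.8], [70.5, 0.7]]
0.026 -1 -1 43 [-50.5 -27.3]
0.026 -1 1 51 [-50.5  28.1]
0.026 1 -1 46 [ 58.9 -27.1]
0.026 1 1 54 [58.8 28.7]
0.0135 -1 -1 56 [-49.1 -25.9]
0.0135 -1 1 68 [-48.1  29.2]
0.0135 1 -1 68 [ 56.8 -25.7]
0.0135 1 1 63 [55.6 29.2]
```

```bash
cat > pins.py <<'E'
from h import *
for i in range(3):
    s,d=snap('wrist'); P=cloud(d).reshape(-1,3)
    k=(P[:,2]>.0262)&(P[:,2]<.0345)&(abs(P[:,0]-.52)<.045)&(abs(P[:,1]+.14)<.08)
    p=P[k].astype(np.float32)[:,:2]
    _,l,c=cv2.kmeans(p,4,None,(3,50,1e-6),10,0)
    c=np.array([np.median(p[l.ravel()==j],0) for j in range(4)])
    c=c[np.argsort(c[:,1])]; lo=c[:2]; hi=c[2:]; lo=lo[np.argsort(lo[:,0])]; hi=hi[np.argsort(hi[:,0])]
    c=np.r_[lo,hi]
    print(s['t'],s['eef_pos'].round(4),s['ee_rot'].round(2),abs(s['joint_vel']).max().round(2)); print(c.round(4).tolist())
    print(fit(c,np.array([[-.055,.028],[-.055,-.028],[.055,.028],[.055,-.028]])))
cv2.imwrite('pics/w3.png',cv2.resize(d['pixels'][60:300,170:490],(800,600),interpolation=cv2.INTER_CUBIC))
np.savez('w3.npz',P=cloud(d),K=d['K'],W=d['world_from_camera'])
E
python3 pins.py
```

```text
2.35 [ 0.5597 -0.1473  0.1248] [-1.7988e+02 -1.7000e-01  1.7776e+02] 2.9
[[0.4884999990463257, -0.1868000030517578], [0.5443999767303467, -0.18719999492168427], [0.4900999963283539, -0.07720000296831131], [0.5458999872207642, -0.0778999999165535]]
(np.float64(89.22938167118723), array([ 0.51724052, -0.13228375]), array([[ 2.26182340e-05,  1.30766151e-04],
       [-1.00084981e-04,  4.49743726e-04],
       [ 1.06373271e-04, -3.00009408e-04],
       [-2.89065240e-05, -2.80507919e-04]]))
2.4 [ 0.56   -0.1448  0.1252] [-1.7999e+02 -1.4000e-01  1.7793e+02] 2.21
[[0.48829999566078186, -0.1867000013589859], [0.5440999865531921, -0.18719999492168427], [0.4900999963283539, -0.07699999958276749], [0.5461999773979187, -0.07810000330209732]]
(np.float64(89.04361007846875), array([ 0.51718652, -0.13224471]), array([[ 7.38514661e-05,  3.65141368e-05],
       [-1.40409958e-04,  5.08907873e-04],
       [-3.12812213e-05, -1.85977359e-04],
       [ 9.79589225e-05, -3.59467003e-04]]))
2.45 [ 0.5603 -0.1432  0.1256] [ 1.7995e+02 -9.0000e-02  1.7807e+02] 1.49
[[0.4887000024318695, -0.18629999458789825], [0.5440999865531921, -0.18729999661445618], [0.4900999963283539, -0.0771000012755394], [0.5457000136375427, -0.07819999754428864]]
(np.float64(89.14300029226108), array([ 0.51716703, -0.13224857]), array([[ 0.0003452 ,  0.00049576],
       [-0.00021392,  0.00031999],
       [ 0.00011644, -0.00026876],
       [-0.00024771, -0.00054696]]))
```

{"method": "drive_tool", "body": {
  "translation": [
    [-0.008,0.042,0.002],
    [-0.008,0.042,0.002],
    [-0.008,0.042,0],
    [-0.008,0.042,0],
    [-0.008,0.042,0]
  ],
  "turn": [
    [0,0,0.015],
    [0,0,0.015],
    [0,0,0.015],
    [0,0,0.015],
    [0,0,0.015]
  ]
}}

```text
t: 3.0
eef_pos: [0.5195, 0.0699, 0.131]
ee_rot: [179.9, 0.1, -177.4]
ft_force: [1.4, 0.2, -0.3]
grip_width: 0.0856
grip_force: 0.0
```

{"method": "drive_tool", "body": {
  "translation": [
    [-0.01,0.042,0],
    [-0.01,0.042,0],
    [0,0,0],
    [0,0,0]
  ],
  "turn": [
    [0,0,0.01],
    [0,0,0],
    [0,0,0],
    [0,0,0]
  ]
}}

```text
t: 3.4
eef_pos: [0.4994, 0.1534, 0.1308]
ee_rot: [179.9, 0.0, -176.7]
ft_force: [0.8, -0.0, 0.1]
grip_width: 0.0854
grip_force: 0.0
```

```bash
python3 - <<'E'
from h import *
s,d=snap('wrist'); print(s['t'],s['eef_pos'],s['ee_rot'],s['q'].round(1))
cv2.imwrite('pics/w4.png',d['pixels']); np.savez('w4.npz',P=cloud(d),K=d['K'],W=d['world_from_camera'])
cv2.imwrite('pics/w4a.png',cv2.resize(d['pixels'][60:300,170:490],(800,600),interpolation=cv2.INTER_CUBIC))
P=cloud(d).reshape(-1,3); k=(P[:,2]>.0245)&(P[:,2]<.032)&(abs(P[:,0]-.455)<.06)&(abs(P[:,1]-.155)<.06)
print(k.sum(),np.median(P[k],0), P[k].min(0),P[k].max(0),cv2.minAreaRect(P[k][:,:2].astype(np.float32)*1000))
E
```

```text
3.4 [0.49940562 0.15336191 0.13076653] [ 1.79912218e+02  1.22050819e-02 -1.76650793e+02] [-49.1  16.7  31.5 115.4 -11.3  50.8  81.8]
1179 [0.45602966 0.15459083 0.02759682] [0.44317095 0.13794152 0.02463493] [0.46985854 0.17111421 0.02991853] ((456.5390319824219, 154.4556121826172), (25.218725204467773, 31.865198135375977), 3.891350269317627)
```

View pics/w4a.png

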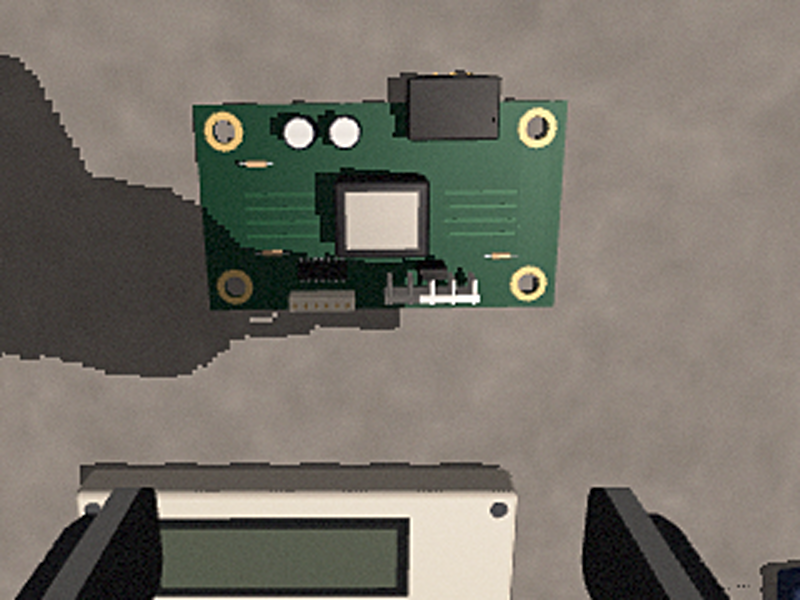

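The board lies almost square to the tool, with its holes at (223,131), (538,128), (529,283) and (235,287).

```bash
python3 - <<'E'
from h import *
z=np.load('w4.npz'); d=dict(K=z['K'],world_from_camera=z['W'])
p=onplane(d,np.array([[538,128],[529,283],[223,131],[235,287]])/2.5-.3+[170,60],.003)[:,:2]
print(fit(p,np.array([[.055,.028],[.055,-.028],[-.055,.028],[-.055,-.028]])))
s=r.read_state(); print(s['eef_pos'],s['ee_rot'])
E
```

```text
(np.float64(94.05154911343065), array([0.45693723, 0.15470378]), array([[ 2.32252923e-05,  3.70599436e-04],
       [-2.60886287e-05,  3.17734224e-04],
       [-2.26748493e-04, -4.75160191e-04],
       [ 2.29611829e-04, -2.13173469e-04]]))
[0.49999245 0.15118749 0.13072521] [ 1.79960116e+02  1.93401818e-02 -1.76870967e+02]
```

{"method": "drive_tool", "body": {
  "translation": [
    [-0.022,0.0015,-0.035],
    [-0.0213,0.002,-0.035],
    [0,0,0],
    [0,0,0],
    [0,0,0]
  ],
  "turn": [
    [0,0,0.015],
    [0,0,0],
    [0,0,0],
    [0,0,0],
    [0,0,0]
  ],
  "fingers": 0.8
}}

```text
t: 3.95
eef_pos: [0.4597, 0.1528, 0.0616]
ee_rot: [180.0, 0.2, -176.3]
ft_force: [-0.0, 0.4, 0.2]
grip_width: 0.0684
grip_force: 0.0
```

{"method": "drive_tool", "body": {
  "translation": [
    [0,0,0],
    [0,0,0]
  ],
  "turn": [
    [0,0,0],
    [0,0,0]
  ]
}}

```text
t: 4.15
eef_pos: [0.4593, 0.1535, 0.0615]
ee_rot: [179.9, 0.2, -176.3]
ft_force: [0.6, 0.0, 0.4]
grip_width: 0.0681
grip_force: 0.0
```

{"method": "drive_tool", "body": {
  "translation": [
    [-0.0025,0.001,-0.014],
    [0,0,-0.02],
    [0,0,-0.013],
    [0,0,-0.005],
    [0,0,0]
  ],
  "turn": [
    [0,0,0.004],
    [0,0,0],
    [0,0,0],
    [0,0,0],
    [0,0,0]
  ]
}}

```text
t: 4.65
eef_pos: [0.4547, 0.154, 0.0078]
ee_rot: [-180.0, -0.1, -176.0]
ft_force: [0.1, -1.0, 0.8]
grip_width: 0.0681
grip_force: 0.0
```

{"method": "drive_tool", "body": {
  "translation": [
    [0,0,0],
    [0,0,0]
  ],
  "turn": [
    [0,0,0],
    [0,0,0]
  ]
}}

```text
t: 4.85
eef_pos: [0.4557, 0.1545, 0.009]
ee_rot: [180.0, 0.1, -176.0]
ft_force: [-0.9, -0.2, 0.2]
grip_width: 0.0684
grip_force: 0.0
```

{"method": "drive_tool", "body": {
  "translation": [
    [0.0008,0,-0.0012],
    [0,0,0],
    [0,0,0],
    [0,0,0],
    [0,0,0]
  ],
  "turn": [
    [0,0,0],
    [0,0,0],
    [0,0,0],
    [0,0,0],
    [0,0,0]
  ],
  "fingers": 0
}}

```text
t: 5.35
eef_pos: [0.4563, 0.1544, 0.0076]
ee_rot: [180.0, 0.0, -176.0]
ft_force: [-0.5, -0.1, 5.0]
grip_width: 0.031
grip_force: 61.5
```

{"method": "drive_tool", "body": {
  "translation": [
    [0,0,0],
    [0,0,0],
    [0,0,0],
    [0,0,0]
  ],
  "turn": [
    [0,0,0],
    [0,0,0],
    [0,0,0],
    [0,0,0]
  ]
}}

```text
t: 5.75
eef_pos: [0.4563, 0.1544, 0.0076]
ee_rot: [180.0, 0.0, -176.0]
ft_force: [-0.1, -0.4, 5.7]
grip_width: 0.0304
grip_force: 61.5
```

{"method": "drive_tool", "body": {
  "translation": [
    [0,0,0.012],
    [0,0,0.028],
    [0.004,-0.015,0.03],
    [0.008,-0.038,0.01],
    [0.0085,-0.04,0]
  ],
  "turn": [
    [0,0,0],
    [0,0,0],
    [0,0,-0.01],
    [0,0,-0.015],
    [0,0,-0.015]
  ]
}}

```text
t: 6.25
eef_pos: [0.4775, 0.0622, 0.0891]
ee_rot: [179.9, 0.2, -178.1]
ft_force: [2.2, 0.3, -3.6]
grip_width: 0.0306
grip_force: 60.6
```

{"method": "drive_tool", "body": {
  "translation": [
    [0.009,-0.042,0],
    [0.009,-0.042,0],
    [0.009,-0.042,0],
    [0.008,-0.039,0],
    [0.005,-0.0286,0]
  ],
  "turn": [
    [0,0,-0.015],
    [0,0,-0.015],
    [0,0,-0.012],
    [0,0,-0.005],
    [0,0,0]
  ]
}}

```text
t: 6.75
eef_pos: [0.5154, -0.1355, 0.0871]
ee_rot: [-179.9, -0.0, 178.9]
ft_force: [-0.7, 0.3, -2.1]
grip_width: 0.0307
grip_force: 60.5
```

{"method": "drive_tool", "body": {
  "translation": [
    [0,0,-0.01],
    [0,0,-0.01],
    [0,0,0],
    [0,0,0],
    [0,0,0]
  ],
  "turn": [
    [0,0,0],
    [0,0,0],
    [0,0,0],
    [0,0,0],
    [0,0,0]
  ]
}}

```text
t: 7.25
eef_pos: [0.5163, -0.1308, 0.067]
ee_rot: [180.0, -0.0, 179.2]
ft_force: [0.0, 0.7, -3.8]
grip_width: 0.0308
grip_force: 60.5
```

```bash
python3 - <<'E'
from h import *
s,d=snap('side'); print(s['t'],s['eef_pos'],s['ee_rot'],s['ft_force'],s['grip_width'],s['q'].round(1))
cv2.imwrite('pics/s5.png',cv2.resize(d['pixels'][180:380,280:520],(720,600),interpolation=cv2.INTER_CUBIC))
E
```

```text
7.25 [ 0.51630628 -0.13080546  0.06701935] [ 1.79966133e+02 -1.54349458e-02  1.79176290e+02] [ 0.01203319  0.67212772 -3.78799995] 0.03076502266785889 [-19.8  25.1  35.  116.  -20.2  44.8 116.3]
```

View pics/s5.png

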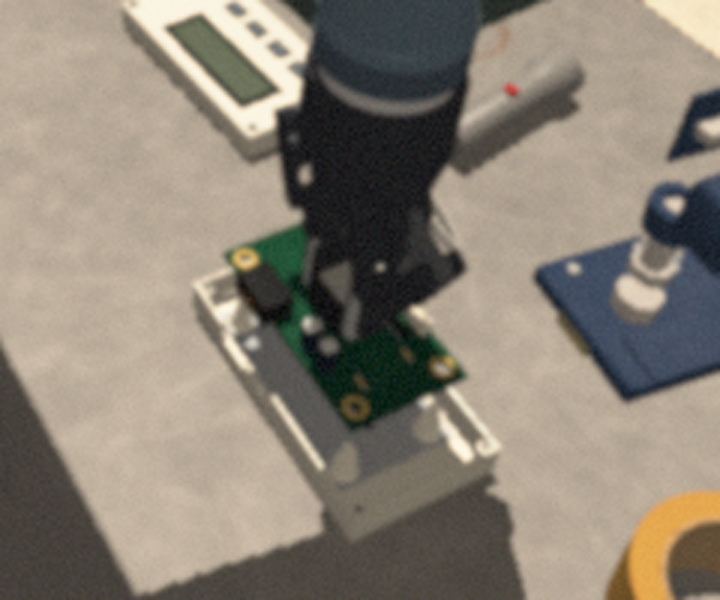

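The board hangs level over the shell, with its socket (265,290) above the notch. I'll descend.

{"method": "drive_tool", "body": {
  "translation": [
    [0.0004,-0.001,-0.008],
    [0,0,-0.01],
    [0,0,-0.008],
    [0,0,0],
    [0,0,0]
  ],
  "turn": [
    [0,0,0],
    [0,0,0],
    [0,0,0],
    [0,0,0],
    [0,0,0]
  ]
}}

```text
t: 7.8
eef_pos: [0.5161, -0.1334, 0.0405]
ee_rot: [-180.0, -0.1, 179.0]
ft_force: [-0.2, 0.1, -2.7]
grip_width: 0.0307
grip_force: 60.5
```

{"method": "drive_tool", "body": {
  "translation": [
    [0,0,-0.001],
    [0,0,-0.001],
    [0,0,-0.001],
    [0,0,-0.001],
    [0,0,0]
  ],
  "turn": [
    [0,0,0],
    [0,0,0],
    [0,0,0],
    [0,0,0],
    [0,0,0]
  ]
}}

```text
t: 8.3
eef_pos: [0.5166, -0.1333, 0.037]
ee_rot: [180.0, -0.0, 179.0]
ft_force: [0.1, 0.2, -3.3]
grip_width: 0.0308
grip_force: 60.5
```

{"method": "drive_tool", "body": {
  "translation": [
    [0,0.001,0],
    [0,0,0],
    [0,0,-0.001],
    [0,0,-0.001],
    [0,0,0]
  ],
  "turn": [
    [0,0,0],
    [0,0,0],
    [0,0,0],
    [0,0,0],
    [0,0,0]
  ]
}}

```text
t: 8.8
eef_pos: [0.5165, -0.1323, 0.0349]
ee_rot: [180.0, -0.0, 179.0]
ft_force: [0.4, 0.0, -3.2]
grip_width: 0.0306
grip_force: 60.5
```

{"method": "drive_tool", "body": {
  "translation": [
    [0,0,-0.001],
    [0,0,0]
  ],
  "turn": [
    [0,0,0],
    [0,0,0]
  ]
}}

```text
t: 9.0
eef_pos: [0.5165, -0.1323, 0.0339]
ee_rot: [180.0, -0.0, 179.0]
ft_force: [0.4, -0.3, -2.2]
grip_width: 0.0307
grip_force: 60.5
```

{"method": "drive_tool", "body": {
  "translation": [
    [0,0,-0.001],
    [0,0,0]
  ],
  "turn": [
    [0,0,0],
    [0,0,0]
  ]
}}

```text
t: 9.2
eef_pos: [0.5165, -0.1323, 0.0329]
ee_rot: [-180.0, -0.0, 179.0]
ft_force: [0.2, -0.3, -2.0]
grip_width: 0.0305
grip_force: 60.5
```

{"method": "drive_tool", "body": {
  "translation": [
    [0,0,-0.001],
    [0,0,0]
  ],
  "turn": [
    [0,0,0],
    [0,0,0]
  ]
}}

```text
t: 9.4
eef_pos: [0.5165, -0.1323, 0.0319]
ee_rot: [180.0, -0.0, 179.0]
ft_force: [-0.0, -1.3, -2.4]
grip_width: 0.0306
grip_force: 60.5
```

The board is over the pins. I'll continue down to the loose rest.

{"method": "drive_tool", "body": {
  "translation": [
    [0,0.0003,-0.001],
    [0,0,0]
  ],
  "turn": [
    [0,0,0],
    [0,0,0]
  ]
}}

```text
t: 9.6
eef_pos: [0.5166, -0.1319, 0.0309]
ee_rot: [180.0, -0.0, 179.0]
ft_force: [-0.4, -0.0, -2.4]
grip_width: 0.0313
grip_force: 60.6
```

{"method": "drive_tool", "body": {
  "translation": [
    [0,0,-0.001],
    [0,0,0]
  ],
  "turn": [
    [0,0,0],
    [0,0,0]
  ]
}}

```text
t: 9.8
eef_pos: [0.5165, -0.1319, 0.0299]
ee_rot: [180.0, -0.0, 179.0]
ft_force: [-0.0, -0.4, -2.7]
grip_width: 0.0308
grip_force: 60.6
```

{"method": "drive_tool", "body": {
  "translation": [
    [0,0,-0.0006],
    [0,0,0]
  ],
  "turn": [
    [0,0,0],
    [0,0,0]
  ]
}}

```text
t: 10.0
eef_pos: [0.5165, -0.132, 0.0294]
ee_rot: [180.0, -0.0, 179.0]
ft_force: [0.6, 0.5, -2.6]
grip_width: 0.0307
grip_force: 60.6
```

{"method": "drive_tool", "body": {
  "translation": [
    [0,0,-0.0005],
    [0,0,0]
  ],
  "turn": [
    [0,0,0],
    [0,0,0]
  ]
}}

```text
t: 10.2
eef_pos: [0.5165, -0.132, 0.029]
ee_rot: [180.0, -0.0, 179.0]
ft_force: [-0.9, -0.4, -3.2]
grip_width: 0.031
grip_force: 60.7
```

{"method": "drive_tool", "body": {
  "translation": [
    [0,0,-0.0004],
    [0,0,0]
  ],
  "turn": [
    [0,0,0],
    [0,0,0]
  ]
}}

```text
t: 10.4
eef_pos: [0.5165, -0.1321, 0.0288]
ee_rot: [180.0, -0.0, 179.0]
ft_force: [-1.1, 0.3, -0.2]
grip_width: 0.0307
grip_force: 61.0
```

{"method": "drive_tool", "body": {
  "translation": [
    [0,0,0],
    [0,0,0],
    [0,0,0],
    [0,0,0],
    [0,0,0]
  ],
  "turn": [
    [0,0,0],
    [0,0,0],
    [0,0,0],
    [0,0,0],
    [0,0,0]
  ],
  "fingers": 0.6
}}

```text
t: 10.9
eef_pos: [0.5169, -0.132, 0.0287]
ee_rot: [-180.0, 0.0, 179.0]
ft_force: [-0.8, -0.4, -0.6]
grip_width: 0.0513
grip_force: 0.0
```

{"method": "drive_tool", "body": {
  "translation": [
    [0,0,0.01],
    [0,0,0.03],
    [0,0,0.03],
    [0,0,0],
    [0,0,0]
  ],
  "turn": [
    [0,0,0],
    [0,0,0],
    [0,0,0],
    [0,0,0],
    [0,0,0]
  ]
}}

```text
t: 11.4
eef_pos: [0.5175, -0.1321, 0.0998]
ee_rot: [180.0, 0.1, 179.0]
ft_force: [0.0, -0.0, 0.5]
grip_width: 0.0512
grip_force: 0.0
```

```bash
python3 - <<'E'
from h import *
s,d=snap('side'); print(s['t'],s['eef_pos'],s['ft_force'])
P=cloud(d); im=d['pixels']
cv2.imwrite('pics/s6.png',cv2.resize(im[220:370,320:480],(640,600),interpolation=cv2.INTER_CUBIC))
hsv=cv2.cvtColor(im,cv2.COLOR_BGR2HSV)
k=(hsv[...,0]>45)&(hsv[...,0]<90)&(hsv[...,1]>90)&(abs(P[...,0]-.517)<.05)&(abs(P[...,1]+.132)<.08)&(P[...,2]<.032)
p=P[k]; A=np.c_[p[:,:2]-[.517,-.132],np.ones(len(p))]
c,*_=np.linalg.lstsq(A,p[:,2],rcond=None); print(k.sum(),c, np.median(abs(A@c-p[:,2])))
E
```

```text
11.4 [ 0.51750564 -0.13205301  0.0998235 ] [ 0.0115311  -0.00689197  0.50967673]
1215 [-0.00689328 -0.00173315  0.02410376] 0.0007254370640981458
```

View pics/s6.png

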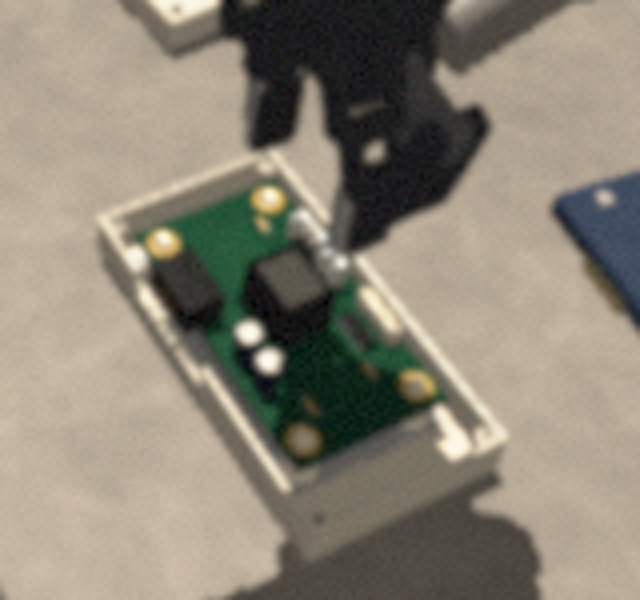

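The board stands level and loose, with pins through all four holes (268,198), (163,243), (415,385) and (302,438), at about 21 mm. Now I'll shut the fingers and go to press_a.

{"method": "drive_tool", "body": {
  "translation": [
    [0,0.025,0],
    [0,0.025,0],
    [0,0,-0.01],
    [0,0,-0.02],
    [0,0,-0.02]
  ],
  "turn": [
    [0,0,0],
    [0,0,0],
    [0,0,0],
    [0,0,0],
    [0,0,0]
  ],
  "fingers": 0
}}

```text
t: 11.95
eef_pos: [0.5159, -0.0822, 0.0471]
ee_rot: [-180.0, -0.1, 179.1]
ft_force: [-0.8, -0.4, 0.2]
grip_width: 0.0003
grip_force: 0.0
```

{"method": "drive_tool", "body": {
  "translation": [
    [0,0,-0.01],
    [0,0,-0.006],
    [0,0,-0.003],
    [0,0,0],
    [0,0,0]
  ],
  "turn": [
    [0,0,0],
    [0,0,0],
    [0,0,0],
    [0,0,0],
    [0,0,0]
  ]
}}

```text
t: 12.45
eef_pos: [0.5173, -0.0822, 0.0302]
ee_rot: [-180.0, 0.1, 179.0]
ft_force: [-0.6, 0.2, 0.3]
grip_width: 0.0001
grip_force: 0.0
```

{"method": "drive_tool", "body": {
  "translation": [
    [0,0,-0.003],
    [0,0,-0.0015],
    [0,0,-0.0005],
    [0,0,-0.0005],
    [0,0,0]
  ],
  "turn": [
    [0,0,0],
    [0,0,0],
    [0,0,0],
    [0,0,0],
    [0,0,0]
  ]
}}

```text
t: 12.95
eef_pos: [0.5167, -0.082, 0.0241]
ee_rot: [180.0, 0.0, 179.0]
ft_force: [0.5, -0.1, 0.8]
grip_width: -0.0
grip_force: 0.0
```

{"method": "drive_tool", "body": {
  "translation": [
    [0,0,-0.0005],
    [0,0,-0.0005],
    [0,0,0]
  ],
  "turn": [
    [0,0,0],
    [0,0,0],
    [0,0,0]
  ]
}}

```text
t: 13.25
eef_pos: [0.5168, -0.082, 0.0233]
ee_rot: [180.0, 0.0, 179.0]
ft_force: [-0.6, -0.5, 3.1]
grip_width: 0.0
grip_force: 1.6
```

{"method": "drive_tool", "body": {
  "translation": [
    [0,0,-0.0005],
    [0,0,-0.0005],
    [0,0,0]
  ],
  "turn": [
    [0,0,0],
    [0,0,0],
    [0,0,0]
  ]
}}

```text
t: 13.55
eef_pos: [0.5169, -0.082, 0.0225]
ee_rot: [180.0, 0.0, 179.0]
ft_force: [-1.0, 0.1, 6.1]
grip_width: -0.0004
grip_force: 2.9
```

{"method": "drive_tool", "body": {
  "translation": [
    [0,0,-0.0005],
    [0,0,-0.0005],
    [0,0,0]
  ],
  "turn": [
    [0,0,0],
    [0,0,0],
    [0,0,0]
  ]
}}

```text
t: 13.85
eef_pos: [0.5166, -0.0821, 0.021]
ee_rot: [-180.0, 0.0, 179.0]
ft_force: [0.4, -0.9, -0.4]
grip_width: 0.0
grip_force: 0.0
```

{"method": "drive_tool", "body": {
  "translation": [
    [0,0,-0.0005],
    [0,0,-0.0005],
    [0,0,0]
  ],
  "turn": [
    [0,0,0],
    [0,0,0],
    [0,0,0]
  ]
}}

```text
t: 14.15
eef_pos: [0.5164, -0.082, 0.0198]
ee_rot: [-180.0, -0.0, 179.0]
ft_force: [-0.6, 0.1, 0.0]
grip_width: -0.0002
grip_force: 0.0
```

{"method": "drive_tool", "body": {
  "translation": [
    [0,0,-0.0005],
    [0,0,-0.0005],
    [0,0,0]
  ],
  "turn": [
    [0,0,0],
    [0,0,0],
    [0,0,0]
  ]
}}

```text
t: 14.45
eef_pos: [0.5165, -0.082, 0.019]
ee_rot: [-180.0, -0.0, 179.0]
ft_force: [-0.1, -0.2, 0.4]
grip_width: -0.0
grip_force: 0.0
```

{"method": "drive_tool", "body": {
  "translation": [
    [0,0,-0.0005],
    [0,0,0]
  ],
  "turn": [
    [0,0,0],
    [0,0,0]
  ]
}}

```text
t: 14.65
eef_pos: [0.5166, -0.082, 0.0188]
ee_rot: [180.0, -0.0, 179.0]
ft_force: [-1.5, 1.0, 2.7]
grip_width: 0.0002
grip_force: 1.4
```

{"method": "drive_tool", "body": {
  "translation": [
    [0,0,-0.0005],
    [0,0,0]
  ],
  "turn": [
    [0,0,0],
    [0,0,0]
  ]
}}

```text
t: 14.85
eef_pos: [0.5166, -0.082, 0.0186]
ee_rot: [180.0, -0.0, 179.0]
ft_force: [-2.0, -0.3, 6.6]
grip_width: -0.0002
grip_force: 3.2
```

{"method": "drive_tool", "body": {
  "translation": [
    [0,0,-0.0005],
    [0,0,0]
  ],
  "turn": [
    [0,0,0],
    [0,0,0]
  ]
}}

```text
t: 15.05
eef_pos: [0.5167, -0.0821, 0.0185]
ee_rot: [179.9, -0.0, 179.0]
ft_force: [-2.8, 0.1, 10.8]
grip_width: -0.0001
grip_force: 4.8
```

{"method": "drive_tool", "body": {
  "translation": [
    [0,0,-0.0005],
    [0,0,0]
  ],
  "turn": [
    [0,0,0],
    [0,0,0]
  ]
}}

```text
t: 15.25
eef_pos: [0.5167, -0.0821, 0.0184]
ee_rot: [179.9, -0.0, 179.0]
ft_force: [-4.4, 0.7, 12.6]
grip_width: 0.0001
grip_force: 6.4
```

{"method": "drive_tool", "body": {
  "translation": [
    [0,0,0.004],
    [0,0,0.02],
    [0,-0.02,0.02],
    [0,-0.04,0.01],
    [0,-0.04,0]
  ],
  "turn": [
    [0,0,0],
    [0,0,0],
    [0,0,0],
    [0,0,0],
    [0,0,0]
  ]
}}

```text
t: 15.75
eef_pos: [0.5187, -0.1823, 0.0727]
ee_rot: [-180.0, 0.2, 179.2]
ft_force: [1.1, 0.1, 0.5]
grip_width: 0.0005
grip_force: 0.0
```

```bash
cat > plane.py <<'E'
from h import *
s,d=snap('side'); print(s['t'],s['eef_pos'],s['ft_force'])
P=cloud(d); im=d['pixels']
cv2.imwrite('pics/last.png',cv2.resize(im[220:370,320:480],(640,600),interpolation=cv2.INTER_CUBIC))
hsv=cv2.cvtColor(im,cv2.COLOR_BGR2HSV)
k=(hsv[...,0]>45)&(hsv[...,0]<90)&(hsv[...,1]>90)&(abs(P[...,0]-.517)<.05)&(abs(P[...,1]+.132)<.08)&(P[...,2]<.03)
p=P[k]; A=np.c_[p[:,:2]-[.517,-.132],np.ones(len(p))]
for _ in range(3):
    c,*_=np.linalg.lstsq(A,p[:,2],rcond=None); e=A@c-p[:,2]; m=abs(e)<.0025; A,p=A[m],p[m]
print(len(p),c)
for x,y in [(55,28),(55,-28),(-55,28),(-55,-28)]: print(x,y,round(1000*(c@[-y/1e3,x/1e3,1])-18,2))
E
python3 plane.py
```

```text
15.75 [ 0.51870181 -0.18229707  0.07274407] [1.1084428  0.10323933 0.49654973]
1097 [-0.00525376 -0.04952189  0.02099592]
55 28 0.42
55 -28 0.13
-55 28 5.87
-55 -28 5.57
```

The +x end is home at both standoffs and the other end still stands about 6 mm up. Now press_b.

{"method": "drive_tool", "body": {
  "translation": [
    [0,0,-0.02],
    [0,0,-0.015],
    [0,0,-0.008],
    [0,0,0],
    [0,0,0]
  ],
  "turn": [
    [0,0,0],
    [0,0,0],
    [0,0,0],
    [0,0,0],
    [0,0,0]
  ]
}}

```text
t: 16.3
eef_pos: [0.5166, -0.1813, 0.0278]
ee_rot: [180.0, -0.0, 179.1]
ft_force: [0.3, -0.1, 0.5]
grip_width: 0.0003
grip_force: 0.0
```

{"method": "drive_tool", "body": {
  "translation": [
    [-0.001,0,-0.001],
    [0,0,-0.001],
    [0,0,-0.001],
    [0,0,0]
  ],
  "turn": [
    [0,0,0],
    [0,0,0],
    [0,0,0],
    [0,0,0]
  ]
}}

```text
t: 16.7
eef_pos: [0.5158, -0.1819, 0.0252]
ee_rot: [180.0, 0.0, 179.0]
ft_force: [0.5, 0.3, -0.6]
grip_width: -0.0001
grip_force: 0.0
```

{"method": "drive_tool", "body": {
  "translation": [
    [0,0,-0.0005],
    [0,0,-0.0005],
    [0,0,-0.0005],
    [0,0,-0.0005],
    [0,0,0]
  ],
  "turn": [
    [0,0,0],
    [0,0,0],
    [0,0,0],
    [0,0,0],
    [0,0,0]
  ]
}}

```text
t: 17.2
eef_pos: [0.5158, -0.1821, 0.0233]
ee_rot: [180.0, 0.0, 179.0]
ft_force: [-0.5, -0.4, 2.6]
grip_width: -0.0001
grip_force: 1.4
```

{"method": "drive_tool", "body": {
  "translation": [
    [0,0,-0.0005],
    [0,0,-0.0005],
    [0,0,0]
  ],
  "turn": [
    [0,0,0],
    [0,0,0],
    [0,0,0]
  ]
}}

```text
t: 17.5
eef_pos: [0.5159, -0.1822, 0.0225]
ee_rot: [180.0, 0.0, 179.0]
ft_force: [-1.2, 0.3, 4.8]
grip_width: 0.0002
grip_force: 2.6
```

{"method": "drive_tool", "body": {
  "translation": [
    [0,0,-0.0005],
    [0,0,-0.0005],
    [0,0,0]
  ],
  "turn": [
    [0,0,0],
    [0,0,0],
    [0,0,0]
  ]
}}

```text
t: 17.8
eef_pos: [0.5158, -0.1821, 0.0211]
ee_rot: [-180.0, 0.0, 179.0]
ft_force: [0.6, -0.4, -0.0]
grip_width: 0.0003
grip_force: 0.0
```

{"method": "drive_tool", "body": {
  "translation": [
    [0,0,-0.0005],
    [0,0,-0.0005],
    [0,0,0]
  ],
  "turn": [
    [0,0,0],
    [0,0,0],
    [0,0,0]
  ]
}}

```text
t: 18.1
eef_pos: [0.5153, -0.1818, 0.0196]
ee_rot: [180.0, -0.0, 179.0]
ft_force: [-0.3, 0.3, -0.6]
grip_width: -0.0003
grip_force: 0.0
```

It gave way; I'll follow it down to the stop.

{"method": "drive_tool", "body": {
  "translation": [
    [0,0,-0.0005],
    [0,0,-0.0005],
    [0,0,0]
  ],
  "turn": [
    [0,0,0],
    [0,0,0],
    [0,0,0]
  ]
}}

```text
t: 18.4
eef_pos: [0.5155, -0.182, 0.0189]
ee_rot: [180.0, -0.0, 179.0]
ft_force: [0.4, -1.0, -0.1]
grip_width: -0.0
grip_force: 0.0
```

{"method": "drive_tool", "body": {
  "translation": [
    [0,0,-0.0005],
    [0,0,0]
  ],
  "turn": [
    [0,0,0],
    [0,0,0]
  ]
}}

```text
t: 18.6
eef_pos: [0.5156, -0.182, 0.0185]
ee_rot: [180.0, -0.0, 179.0]
ft_force: [-0.3, -0.8, 0.4]
grip_width: 0.0
grip_force: 0.0
```

{"method": "drive_tool", "body": {
  "translation": [
    [0,0,-0.0005],
    [0,0,0]
  ],
  "turn": [
    [0,0,0],
    [0,0,0]
  ]
}}

```text
t: 18.8
eef_pos: [0.5157, -0.182, 0.0182]
ee_rot: [180.0, 0.0, 179.0]
ft_force: [-0.5, 0.1, 0.9]
grip_width: 0.0001
grip_force: 0.5
```

{"method": "drive_tool", "body": {
  "translation": [
    [0,0,-0.0005],
    [0,0,0]
  ],
  "turn": [
    [0,0,0],
    [0,0,0]
  ]
}}

```text
t: 19.0
eef_pos: [0.5157, -0.182, 0.0181]
ee_rot: [180.0, 0.0, 179.0]
ft_force: [-1.1, 0.7, 4.7]
grip_width: 0.0001
grip_force: 2.4
```

{"method": "drive_tool", "body": {
  "translation": [
    [0,0,-0.0005],
    [0,0,-0.0005],
    [0,0,0]
  ],
  "turn": [
    [0,0,0],
    [0,0,0],
    [0,0,0]
  ]
}}

```text
t: 19.3
eef_pos: [0.5158, -0.1821, 0.018]
ee_rot: [179.9, -0.0, 179.0]
ft_force: [-3.7, 1.1, 11.4]
grip_width: -0.0
grip_force: 5.8
```

{"method": "drive_tool", "body": {
  "translation": [
    [0,0,0.004],
    [0,0,0.03],
    [0,0,0.04],
    [0,0,0.03],
    [0,0,0]
  ],
  "turn": [
    [0,0,0],
    [0,0,0],
    [0,0,0],
    [0,0,0],
    [0,0,0]
  ]
}}

```text
t: 19.8
eef_pos: [0.5193, -0.1835, 0.125]
ee_rot: [-179.9, 0.6, 179.0]
ft_force: [0.3, -1.3, 0.3]
grip_width: 0.0
grip_force: 0.0
```

```bash
python3 plane.py
```

```text
19.8 [ 0.51933801 -0.18354724  0.12502407] [ 0.32332337 -1.31530019  0.34538898]
1143 [-0.00294058  0.00025838  0.01805315]
55 28 0.15
55 -28 -0.01
-55 28 0.12
-55 -28 -0.04
```

{"method": "drive_tool", "body": {
  "translation": [
    [0,0,0],
    [0,0,0],
    [0,0,0]
  ],
  "turn": [
    [0,0,0],
    [0,0,0],
    [0,0,0]
  ]
}}

```text
t: 20.15
eef_pos: [0.5145, -0.1816, 0.1191]
ee_rot: [180.0, -0.2, 179.0]
ft_force: [-0.6, -0.9, -0.5]
grip_width: 0.0
grip_force: 0.0
```

```bash
python3 -c "
from bench import r
print(r.close_job())"
```

```text
the job is handed in; nothing more can be done
None
```

The board is seated on all four standoffs, within about 0.2 mm of flat at every hole by the side camera, with its socket in the notch; the highest wrist force I read while pressing was about 13 N. I handed the job in at about 20 s; no verdict came back.

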